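# Run a thread tap to the bottom of a boss, half a turn on and a quarter back

### The job

Put the blue tap key fully home on the square end of the tap that stands in the aluminium boss. Then work the tap clockwise to the bottom of its blind hole: half a turn forward, a quarter turn back, again half a turn forward and a quarter back, pausing briefly at each turning point, and then forward until you feel it come up against the bottom. Use a light hand so that key and tap are never forced, leave the key sitting on the tap, and do not disturb the things around.

Things in the scene. Friction and masses are not known exactly. Their poses are not given: they have to be found in the camera images.
- boss: Fixed aluminium part: square 70x70x12 mm flange with four cap screws and an upright round boss 44 mm across whose top is 45 mm above the worktop. Origin: centre of the underside, on the tap's axis; z up. It never moves during the job.
- tap_top (a point): Middle of the top of the steel tap standing upright in the boss, 90 mm above the worktop at the start (it sinks 3 mm per turn). Its upper end is a square, 14 mm across flats and 20 mm tall, of which the top 3 mm taper to 10 mm across; below it is a round 17.6 mm shank. x and y axes stand square to the flats and turn with the tap; z up.
- tap (a joint): Angle of the tap in the boss, rad; clockwise seen from above (screwing in) is positive. Starts anywhere from -0.25 to 0.25. It turns stiffly (about 0.12 N m) and stays where it is left. The bottom of the hole stops it solid somewhere between 5.2 and 6.1; where, differs each time and can only be felt (the turning moment rises, the tap no longer follows the key).
- hole_bottom: Bottom of the blind hole, out of sight inside the boss, 13 mm above the worktop. Origin on the tap's axis; its pose does not tell at which angle the tap meets it.
- tap_key: Loose tap key, 0.18 kg, 72 mm tall, standing upright, socket down. Origin: centre of the underside (socket mouth); z up its axis, x and y square to its sides. Lowest 24 mm: dark steel socket 30x30 mm with a square hole 15.6 mm wide, 16 mm deep, open below, edges parallel to the sides. Home, the hole's end rests on the tap's top: origin 16 mm below tap_top, in any of four positions.
- key_grip (a point): Middle of the key's blue square grip, 26x26 mm, from 30 to 72 mm above its underside, sides parallel to the socket; white mark on top towards +x; axes as tap_key. The key has 0.12 rad of play each way on the tap: after a reversal it turns some 0.25 to 0.35 rad before the tap follows. Forced against the bottom, key and tap must never press with more than 75 N in all, that is about 0.5 N m.
- flux_tin: Round tan tin, 48 mm across, 22 mm tall, loose on the worktop; leave alone. Origin: centre of the underside.
- lens_barrel: Black lens barrel, 41x46x23 mm, loose; leave alone. Origin: centre of the underside.
- screw_dish: Small steel dish of screws, 59 mm across, 11 mm tall, loose; leave alone. Origin: centre of the underside.
- tape_roll: Roll of dark tape, 55x53x19 mm, lying flat, loose; leave alone. Origin: centre of the underside.
Mind the look-alikes: they are no part of the job. There is more than one size of the tap_key; the job needs the smaller. Leave any pink look-alike of the boss alone.

How it is judged:
On the way, in this order (a step that is already met when the one before it is completed fails the run):
1. the key is fully home on the tap, which has not been turned yet (z of tap_key in the frame of tap_top below -0.0145 m and horizontal distance between tap_key and tap_top below 0.003 m and angle between tap_key's own z axis and vertical below 0.15 rad and value of joint tap below 1 rad), for 0.2 s.
2. tap half a turn in (2.55 to 3.9 rad), standing still (z of tap_key in the frame of tap_top below -0.008 m and horizontal distance between tap_key and tap_top below 0.005 m and angle between tap_key's own z axis and vertical below 0.15 rad and value of joint tap between 2.55 and 3.9 rad and velocity of joint tap between -0.5 and 0.5 rad/s), for 0.1 s.
3. tap a quarter turn back (0.9 to 2.1 rad), standing still (z of tap_key in the frame of tap_top below -0.008 m and horizontal distance between tap_key and tap_top below 0.005 m and angle between tap_key's own z axis and vertical below 0.15 rad and value of joint tap between 0.9 and 2.1 rad and velocity of joint tap between -0.5 and 0.5 rad/s), for 0.1 s.
4. tap half a turn further in (4.1 to 5.2 rad), standing still (z of tap_key in the frame of tap_top below -0.008 m and horizontal distance between tap_key and tap_top below 0.005 m and angle between tap_key's own z axis and vertical below 0.15 rad and value of joint tap between 4.1 and 5.2 rad and velocity of joint tap between -0.5 and 0.5 rad/s), for 0.1 s.
5. tap a quarter turn back again (2.45 to 3.7 rad), standing still (z of tap_key in the frame of tap_top below -0.008 m and horizontal distance between tap_key and tap_top below 0.005 m and angle between tap_key's own z axis and vertical below 0.15 rad and value of joint tap between 2.45 and 3.7 rad and velocity of joint tap between -0.5 and 0.5 rad/s), for 0.1 s.
6. the key turns the tap up against the bottom of the hole and is felt to press there (z of tap_key in the frame of tap_top below -0.008 m and horizontal distance between tap_key and tap_top below 0.005 m and angle between tap_key's own z axis and vertical below 0.15 rad and value of joint tap above 5 rad and contact force between boss and hole_bottom above 3 N), for 0.15 s.
At the end, for the whole second after the job is handed in: The tap is at the bottom of the hole (angle above 5.0 rad; it was felt there before), the key sits fully home on it (at least 14.5 mm of the square in the socket, centred within 3 mm, upright within 0.15 rad), released and at rest (z of tap_key in the frame of tap_top below -0.0145 m and horizontal distance between tap_key and tap_top below 0.003 m and angle between tap_key's own z axis and vertical below 0.15 rad and value of joint tap above 5 rad and linear speed of tap_key below 0.02 m/s and not (contact force between the fingers and tap_key above 0.1 N)); the robot touches nothing.
It fails at once if key and tap forced against each other with more than 75 N (contact force between tap_key and boss above 75 N).
It fails at once if the flux tin pushed more than 15 mm (distance of flux_tin from where it was at the start of the episode above 0.015 m).
It fails at once if the lens barrel pushed more than 15 mm (distance of lens_barrel from where it was at the start of the episode above 0.015 m).
It fails at once if the screw dish pushed more than 15 mm (distance of screw_dish from where it was at the start of the episode above 0.015 m).
It fails at once if the tape roll pushed more than 15 mm (distance of tape_roll from where it was at the start of the episode above 0.015 m).
It also fails if it takes over 72 s, if anything falls off the work surface, if the arm or the gripper's body presses on something with over 40 N, if the wrist force passes 120 N, or if a joint passes its speed limit or range.

### The arm

A 6-joint arm with a two-finger parallel gripper is mounted at the origin on a cart in front of the work surface, level with it; the furniture and walls round the work are solid. World frame = base frame: x ahead of the robot, y to its left, z up, the work surface at z = 0. Lengths are in m, angles in rad, forces in N, time in s.
With the tool pointing down it reaches from about 0.25 to 0.775 m from the base axis. Payload 4 kg.
Tool frame: the origin (TCP) lies at the very end of the fingers, on their centre line; the grasp point (between the pads) lies 19 mm behind it; x points along the fingers, z is the direction in which the jaws open and shut, and the axes are right-handed (so a half turn about x gives the same grasp; the last joint's range is limited). The gripper opens to 94 mm and grips with 3 to 60 N. Pads are 16 mm wide; open, the fingers measure 119 mm over their backs; the gripper's body (75 mm by 177 mm) begins 78 mm behind the grasp point.
Start: joints at [-1.284, 0.087, 1.371, -0, 1.684, -0.103], TCP at [0.209, -0.509, 0.206] pointing down, gripper open.
Joint ranges: [-3.1, 3.1], [-0.76, 2.03], [0.27, 2.55], [-1.08, 4.22], [0.17, 2.65], [-2.57, 2.57]. Speed limits (rad/s): [2.79, 2.79, 3.14, 3.14, 3.14, 3.14].

### API

Orientations are given as a unit quaternion [x, y, z, w].
In Python, from plant import move_pose, move_l, move_j, let_go, close, wait, ik, snapshot, calibration, Unreachable, sign_off, current_time_s, current_joint_positions, current_joint_velocities, current_tau, current_tcp_pos, current_orientation, current_force, current_wrist_torque, current_gripper_width gives the robot as it stands. Calls block until the motion is done:
- move_pose(position, orientation): joint-space move of the TCP to a pose.
- move_l(position, rot=None, rate=0.15, force_limit=None): straight line of the TCP; rot=None keeps the orientation; rate is the mean speed in m/s. With force_limit (N) it stops when the force on the tool has changed by that much, and returns True; else False.
- move_j(angles): joint-space move.
- let_go() and close(force=None): open the fingers fully, or close them until they stop; force is the grip in N (None keeps the last).
- wait(seconds).
- ik(position, orientation): joint angles nearest the present ones, or None.
- snapshot(name): name is "side" or "top" or "wrist"; returns the picture (480x640x3 uint8, red, green, blue); there is no depth.
- calibration(name): a dict with "fx", "fy", "cx", "cy" (pixels), "position" and "rotation" of the camera in the world. Camera axes: x right, y down, z forward; pixel columns grow to the right and rows downward; lengths in m; the calibration is good to about 2 mm. A picture is of the moment at which its call begins: read the wrist's pose just before it. calibration takes no time and is no camera call; for the wrist camera it gives the pose at the moment of the call.
A pose or a line that the arm cannot do raises Unreachable and nothing moves.
- sign_off(): hands the job in, once; it reports no verdict.
Readings, each from a call of its own:
- current_time_s(): time.
- current_joint_positions(): joint angles.
- current_joint_velocities(): joint speeds.
- current_tau(): joint torques, N m.
- current_tcp_pos(): TCP position.
- current_orientation(): TCP orientation.
- current_force(): force on the tool from outside, world axes, zero at the start.
- current_wrist_torque(): the same for the moment, N m.
- current_gripper_width(): finger opening in m.
Only numpy, scipy, OpenCV 4.12 (cv2) and the standard library are available. Lean on these libraries where they do the work, as an engineer would, in place of code of your own. Each camera call takes 0.05 s, during which the arm holds its last target. There are 200 camera calls.

## Working session

There is one attempt and no reset: what is moved stays moved. The work goes in short steps, each a Python script; the robot and the scene stay as the last script left them, time stands still between calls to the robot, and variables do not carry over. Pictures are saved under pics/ and viewed, about 8 in all and at most 12, crops included, and the job is handed in when it is done.

```bash
ls; mkdir -p pics
python3 - <<'E'
from plant import *
import cv2
for n in ("top","side"):
    im=snapshot(n); cv2.imwrite(f"pics/{n}0.png",im[:,:,::-1]); c=calibration(n); print(n,c)
print(current_time_s(),current_tcp_pos(),current_orientation(),current_force(),current_gripper_width())
E
```

```text
pics
top {'fx': 581.4923169308041, 'fy': 581.4923169308041, 'cx': 314.9663016627419, 'cy': 237.1101444663266, 'position': array([ 0.37427655, -0.06658796,  1.16614634]), 'rotation': array([-0.69866403,  0.71203543, -0.05610825,  0.04154486])}
side {'fx': 476.2284188192686, 'fy': 476.2284188192686, 'cx': 316.9465485786639, 'cy': 233.87875178945077, 'position': array([ 0.48364581, -0.95124574,  0.63410576]), 'rotation': array([ 0.87456921, -0.03781349,  0.01849404, -0.4830702 ])}
0.1 [ 0.20884619 -0.50827612  0.20441232] [ 0.39415185  0.58790846 -0.39325258  0.58682226] [-0.71470674 -0.41763432  0.20717135] 0.09364156049332469
```

View pics/top0.png

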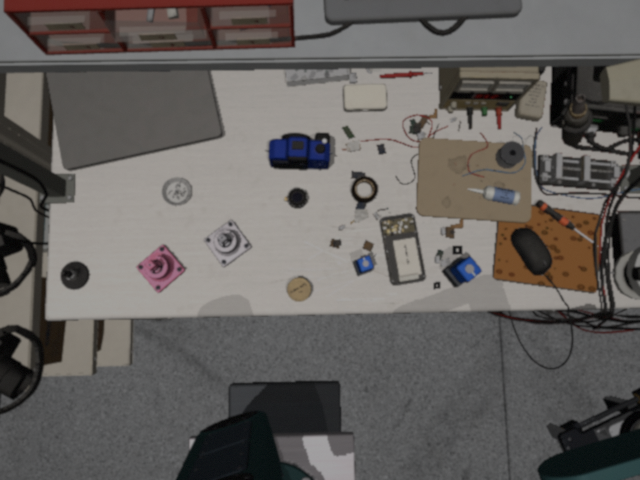

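View pics/side0.png

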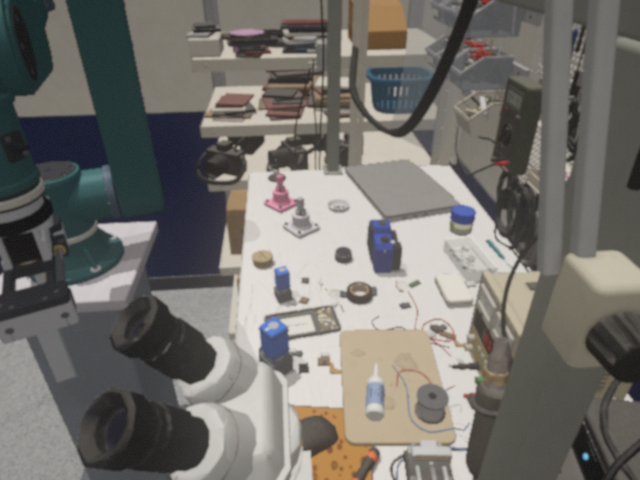

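Top view: the real boss is at (228,241) and its pink look-alike at (161,268). The small blue key is at (363,262) and the big one at (463,267). Other blue things are the truck at (300,151) and a blue-lidded jar that shows only in the side view, at (463,215). I pick the small key at (363,262), seen from the side at (282,280), and check it with a close wrist view.

```bash
cat > h.py <<'E'
from plant import *
import numpy as np, cv2
from scipy.spatial.transform import Rotation as R
def ray(c,u,v,z):
    M=R.from_quat(c["rotation"]).as_matrix(); p=np.array(c["position"])
    d=M@np.array([(u-c["cx"])/c["fx"],(v-c["cy"])/c["fy"],1]); return p+d*(z-p[2])/d[2]
def proj(c,P):
    M=R.from_quat(c["rotation"]).as_matrix(); q=M.T@(np.array(P)-c["position"]); return c["fx"]*q[0]/q[2]+c["cx"],c["fy"]*q[1]/q[2]+c["cy"]
def down(yaw):  # tool x down, tool z (jaw) at angle yaw in world xy
    x=np.array([0,0,-1.]); z=np.array([np.cos(yaw),np.sin(yaw),0]); return R.from_matrix(np.stack([x,np.cross(z,x),z],1)).as_quat()
def yaw_now():
    z=R.from_quat(current_orientation()).as_matrix()[:,2]; return np.arctan2(z[1],z[0])
E
python3 - <<'E'
from h import *
c=calibration("top")
for n,u,v,z in [("keytop",365,262,.072),("big",463,267,.09),("boss",228,241,.09),("pink",161,268,.09),("tin",300,288,.022),("dish",177,191,.011),("lens",297,198,.023),("tape",364,189,.019)]: print(n,ray(c,u,v,z))
print("rgb->",np.degrees(yaw_now()))
w=calibration("wrist"); print(w); M=R.from_quat(current_orientation()).as_matrix()
print("cam in tool",M.T@(w["position"]-current_tcp_pos()), M.T@R.from_quat(w["rotation"]).as_matrix())
k=ray(c,365,262,.072)
for y in np.arange(-180,181,30):
    for nm,P in (("key",[k[0],k[1],.2]),("boss",[*ray(c,228,241,.09)[:2],.2])):
        q=ik(P,down(np.radians(y))); print(nm,y,None if q is None else np.round(q,2))
im=cv2.imread("pics/top0.png")
a=cv2.resize(im[235:290,335:390],(440,440),interpolation=3);b=cv2.resize(im[215:270,200:255],(360,360),interpolation=3)
E
```

```text
keytop [ 0.47706949 -0.18443411  0.072     ]
big [ 0.46264768 -0.36524708  0.09      ]
boss [0.51931468 0.07172857 0.09      ]
pink [0.47122551 0.19502371 0.09      ]
tin [ 0.43294405 -0.06042271  0.022     ]
dish [0.63363369 0.18458958 0.011     ]
lens [ 0.61278466 -0.05743243  0.023     ]
tape [ 0.62993371 -0.19288031  0.019     ]
rgb-> -67.66669950768132
{'fx': 425.95912010142075, 'fy': 425.95912010142075, 'cx': 320.4935797429164, 'cy': 233.19685062014855, 'position': array([ 0.2847544 , -0.47726834,  0.38258788]), 'rotation': array([ 0.82224502, -0.55112122, -0.07997003,  0.1174024 ])}
cam in tool [-0.17815903  0.08203286 -0.00019072] [[ 1.19878914e-04 -2.81406541e-01  9.59588633e-01]
 [-2.73090639e-04 -9.59588613e-01 -2.81406501e-01]
 [ 9.99999956e-01 -2.28319967e-04 -1.91883933e-04]]
key -180 None
boss -180 None
key -150 [-0.48  0.    1.47 -0.    1.67  2.14]
boss -150 None
key -120 [-0.48  0.    1.47 -0.    1.67  1.61]
boss -120 [ 0.03  0.03  1.44 -0.    1.67  2.12]
key -90 [-0.48  0.    1.47 -0.    1.67  1.09]
boss -90 [ 0.03  0.03  1.44 -0.    1.67  1.6 ]
key -60 [-0.48  0.    1.47  0.    1.67  0.57]
boss -60 [ 0.03  0.03  1.44 -0.    1.67  1.08]
key -30 [-0.48  0.    1.47 -0.    1.67  0.04]
boss -30 [ 0.03  0.03  1.44 -0.    1.67  0.55]
key 0 [-0.48  0.    1.47 -0.    1.67 -0.48]
boss 0 [ 0.03  0.03  1.44 -0.    1.67  0.03]
key 30 [-0.48  0.    1.47 -0.    1.67 -1.  ]
boss 30 [ 0.03  0.03  1.44 -0.    1.67 -0.49]
key 60 [-0.48  0.    1.47  0.    1.67 -1.53]
boss 60 [ 0.03  0.03  1.44 -0.    1.67 -1.02]
key 90 [-0.48  0.    1.47 -0.    1.67 -2.05]
boss 90 [ 0.03  0.03  1.44 -0.    1.67 -1.54]
key 120 None
boss 120 [ 0.03  0.03  1.44 -0.    1.67 -2.07]
key 150 None
boss 150 None
key 180 None
boss 180 None
```

Run:
```python
from h import *
def look(name,p,y):
    move_pose(p,down(np.radians(y))); wait(0.3)
    c=calibration("wrist"); im=snapshot("wrist"); np.save(f"pics/{name}.npy",c,allow_pickle=True); cv2.imwrite(f"pics/{name}.png",im[:,:,::-1])
look("key1",[.477,-.184,.22],70)
look("boss1",[.519,.072,.24],100)
print(current_time_s())
a=cv2.imread("pics/key1.png");b=cv2.imread("pics/boss1.png")
cv2.imwrite("pics/both.png",np.hstack([cv2.resize(i[:,80:560],(400,400),interpolation=cv2.INTER_AREA) for i in (a,b)]))
```

```text
3.375
```

View pics/both.png

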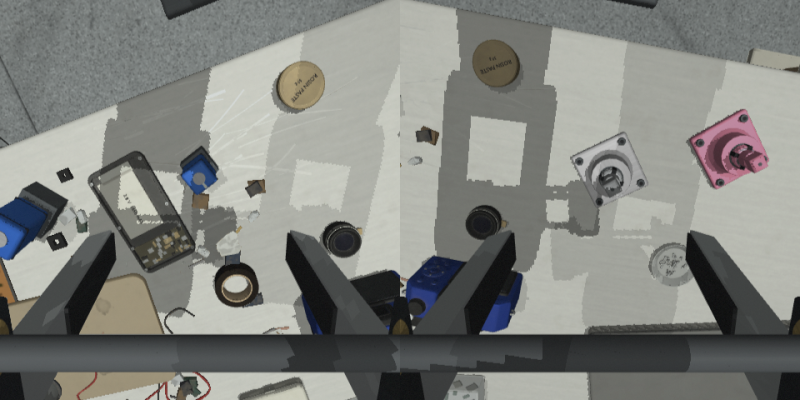

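Left panel: the small key is at (199,170), full-resolution about (319,204), with the transparent screw box beside it. Right panel: the aluminium boss is at (612,175), about (334,210), with the pink one to its right. I enlarge both.

Run:
```python
import cv2,numpy as np
a=cv2.imread("pics/key1.png")[170:245,280:355];b=cv2.imread("pics/boss1.png")[180:255,300:375]
cv2.imwrite("pics/z1.png",np.hstack([cv2.resize(i,(400,400),interpolation=cv2.INTER_CUBIC) for i in (a,b)]))
```

```text
(no output)
```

View pics/z1.png

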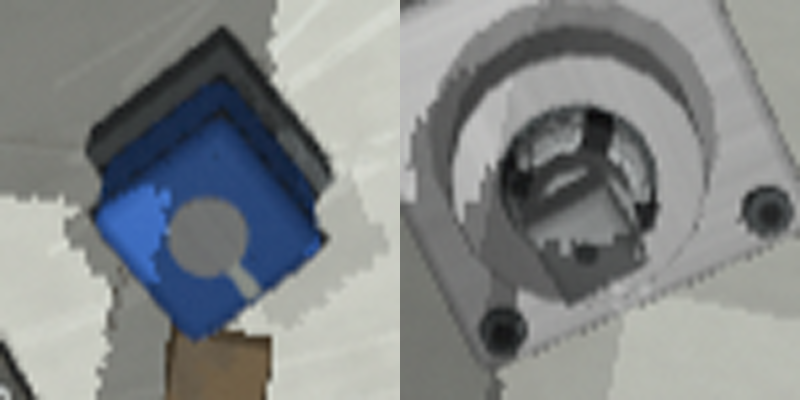

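Run:
```python
from h import *
c=np.load("pics/key1.npy",allow_pickle=True).item()
P=np.array([ray(c,280+u/5.333,170+v/5.333,.072) for u,v in [(95,212),(195,340),(328,238),(222,110)]])
print(P[:,:2],P.mean(0)); 
for i in range(4):
    d=P[(i+1)%4]-P[i]; print(np.linalg.norm(d),np.degrees(np.arctan2(d[1],d[0])))
p=ray(c,280+207/5.333,170+237/5.333,.072); q=ray(c,280+250/5.333,170+293/5.333,.072); print("disc",p,"mark dir",np.degrees(np.arctan2(*(q-p)[1::-1])))
c=np.load("pics/boss1.npy",allow_pickle=True).item()
print("tap dimple",ray(c,300+188/5.333,180+252/5.333,.09), "boss rim c",ray(c,300+183/5.333,180+178/5.333,.045))
t=ray(c,300+188/5.333,180+252/5.333,.09)
y=np.radians(100); ty=np.array([-np.sin(y),np.cos(y)])
p=[*(t[:2]-.015*ty),.15]; move_pose(p,down(y)); wait(.3)
c=calibration("wrist"); im=snapshot("wrist"); np.save("pics/boss2.npy",c,allow_pickle=True); cv2.imwrite("pics/boss2.png",im[:,:,::-1])
u,v=map(int,proj(c,t)); print(u,v); 
cv2.imwrite("pics/z2.png",cv2.resize(im[v-50:v+50,u-50:u+50,::-1],(600,600),interpolation=cv2.INTER_CUBIC))
```

```text
[[ 0.46488078 -0.19915367]
 [ 0.48834818 -0.19212022]
 [ 0.48036639 -0.16825143]
 [ 0.45702587 -0.17639418]] [ 0.4726553  -0.18397987  0.072     ]
0.02449874373902862 16.684074726595657
0.02516799894929626 108.4900843635959
0.024720122537673604 -160.76777939051172
0.024076835288348555 -70.95906564873397
disc [ 0.47409097 -0.18497706  0.072     ] mark dir 16.62325113786057
tap dimple [0.52553626 0.08420143 0.09      ] boss rim c [0.52490273 0.08474301 0.045     ]
320 226
```

View pics/z2.png

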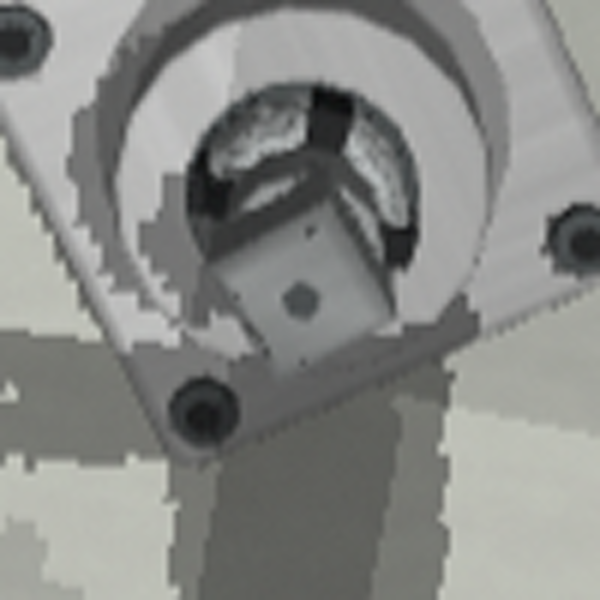

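Run:
```python
from h import *
c=np.load("pics/boss2.npy",allow_pickle=True).item()
f=lambda u,v,z:ray(c,270+u/6,176+v/6,z)
P=np.array([f(*q,.087) for q in [(208,262),(283,378),(395,312),(330,188)]])
print(P.mean(0),"dimple",f(300,300,.09))
for i in range(4):
    d=P[(i+1)%4]-P[i]; print(np.linalg.norm(d),np.degrees(np.arctan2(d[1],d[0])))
```

```text
[0.52488635 0.08402173 0.087     ] dimple [0.52558914 0.08374942 0.09      ]
0.014020942671051037 41.5754281983318
0.01302812520200231 131.61810270944045
0.014127270954614302 -142.79457734549462
0.014104777272696059 -48.12006861425968
```

Run:
```python
from h import *
ky=np.radians(17.3); ty=np.radians(130.6)
move_pose([.525,.084,.2],down(np.radians(100)))
move_pose([.4735,-.1843,.15],down(ky))
print("touch",move_l([.4735,-.1843,.032],rate=.08,force_limit=8),current_tcp_pos())
close(35); print("w",current_gripper_width(),current_tcp_pos())
move_l([.4735,-.1843,.2],rate=.15); wait(.2); print("w",current_gripper_width(),current_force())
move_pose([.5254,.0839,.2],down(ty)); move_l([.5254,.0839,.135],rate=.1); wait(.3)
print(current_time_s(),current_tcp_pos(),current_joint_positions().round(3))
c=calibration("wrist"); im=snapshot("wrist"); cv2.imwrite("pics/hand.png",im[:,:,::-1])
u,v=map(int,proj(c,[.5254,.0839,.135+.04])); print(u,v)
s=snapshot("side"); a,b=map(int,proj(calibration("side"),[.5254,.0839,.1])); cv2.imwrite("pics/s1.png",s[:,:,::-1])
cv2.imwrite("pics/z3.png",np.hstack([cv2.resize(im[120:480,140:500,::-1],(400,400)),cv2.resize(s[b-40:b+40,a-40:a+40,::-1],(400,400),interpolation=2)]))
```

```text
touch False [ 0.47396315 -0.18452197  0.03265101]
w 0.025669891766285258 [ 0.47357315 -0.18429249  0.032004  ]
w 0.02591521040767531 [-0.05534424  0.08603275 -2.02036149]
12.125 [0.5257529  0.08395416 0.13564159] [ 0.052  0.072  1.526  0.     1.543 -2.228]
320 340
```

View pics/z3.png

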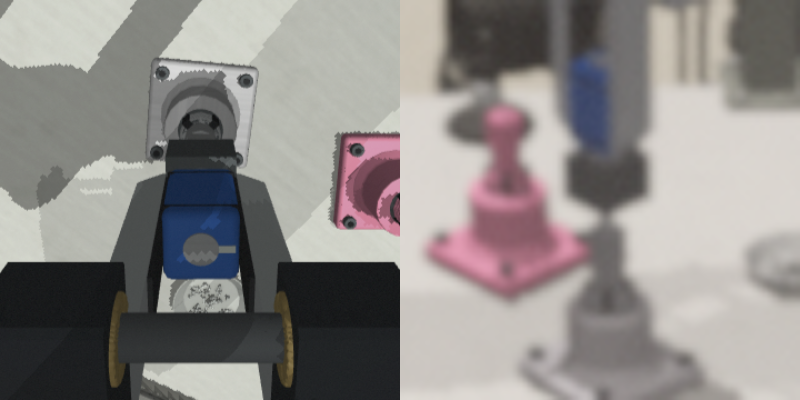

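The wrist view shows the key held square in the jaws, with its disc at (203,249) between the fingers. In the side crop the socket at (608,180) is centred over the tap at (608,240). I lower it with a light force limit.

Run:
```python
from h import *
f0=current_force()
print(move_l([.5254,.0839,.105],rate=.02,force_limit=6)); wait(.2)
print(current_tcp_pos(),current_force()-f0,current_wrist_torque(),np.degrees(yaw_now()),current_gripper_width(),current_time_s())
```

```text
True
[0.52517228 0.08363106 0.10581646] [0.92978998 0.60166548 7.63055418] [ 0.12296975 -0.13788542  0.0475673 ] 130.59255705352552 0.025784244269233023 13.95
```

```bash
cat >> h.py <<'E'
XY=np.array([.5252,.0838]); Z0=.1058
def turn(dcw,step=.25,tlim=.3,tap0=None,play=.25,log=1):
    """turn key clockwise by dcw rad in steps (negative = back); z follows the tap; returns (turned, stopped)"""
    n=max(1,int(np.ceil(abs(dcw)/step))); y0=yaw_now(); z=current_tcp_pos()[2]; t0=current_wrist_torque()
    out=[]
    for i in range(1,n+1):
        a=dcw*i/n; f=max(0,abs(a)-play)*np.sign(dcw)
        move_pose([*XY,zt(z,f)],down(y0-a))
        m=current_wrist_torque(); F=current_force(); out.append((round(a,2),round(m[2],3),round(F[2],1),round(float(np.hypot(F[0],F[1])),1)))
        if log: print(out[-1],round(current_time_s(),2))
        if abs(m[2])>tlim: return a,True
    return dcw,False
def zt(z,f): return z-.003/(2*np.pi)*f
E
python3 - <<'E'
from h import *
c=np.load("pics/boss2.npy",allow_pickle=True).item()
f=lambda u,v:ray(c,270+u/6,176+v/6,.012)
for a,b in (((0,130),(165,440)),((215,462),(600,275))):
    d=f(*b)-f(*a); print("flange",np.degrees(np.arctan2(d[1],d[0]))%90)
move_l([*XY,.106],rate=.02); print(current_tcp_pos(),current_force(),current_wrist_torque())
turn(.45,step=.15,play=.15)
print(current_time_s(),current_gripper_width())
E
```

```text
flange 36.047530832794976
flange 37.04719199500238
[0.52529133 0.08373033 0.10591396] [-0.12577722 -0.31686288  2.09359882] [-0.02220624 -0.17729651  0.00253383]
(0.15, np.float64(-0.012), np.float64(2.7), 2.1) 14.47
(0.3, np.float64(-0.05), np.float64(3.0), 3.0) 14.74
(0.45, np.float64(-0.034), np.float64(2.9), 3.1) 15.01
15.0083 0.025753220974501646
```

Run:
```python
from h import *
turn(1.0,step=.25,play=0)
print(current_time_s(),current_gripper_width(),current_tcp_pos())
c=calibration("wrist"); im=snapshot("wrist"); cv2.imwrite("pics/z4.png",im[120:480,140:500,::-1])
```

```text
(0.25, np.float64(-0.035), np.float64(4.1), 3.4) 15.35
(0.5, np.float64(-0.008), np.float64(3.9), 2.4) 15.7
(0.75, np.float64(0.011), np.float64(4.2), 3.0) 16.05
(1.0, np.float64(0.007), np.float64(3.6), 2.2) 16.4
16.4 0.025683654157132477 [0.52522863 0.08426089 0.10527431]
```

View pics/z4.png

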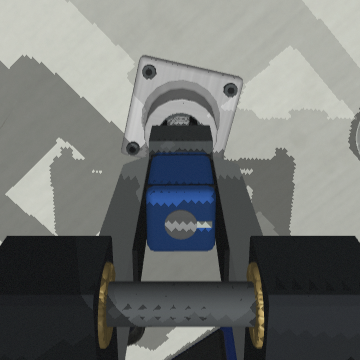

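The key still sits square in the jaws (mark at (205,225), same side as before), so it turns with the gripper. I finish the first half turn, pause, then come back.

```bash
sed -i 's/if log: print(out\[-1\],/if log: print(*map(float,out[-1]),current_tau()[5].round(3),/' h.py
python3 - <<'E'
from h import *
print(current_tau()[5])
turn(1.9,step=.4,play=0); wait(.4); print("pause",current_tau()[5],current_wrist_torque()[2],np.degrees(yaw_now()))
turn(-1.9,step=.4,play=.27); wait(.4)
print("pause",current_tau()[5],current_wrist_torque()[2],current_time_s(),current_gripper_width(),current_tcp_pos(),current_force(),np.degrees(yaw_now()))
c=calibration("wrist"); im=snapshot("wrist"); cv2.imwrite("pics/z5.png",im[120:480,140:500,::-1])
E
```

```text
-0.01742208783980459
0.38 -0.018 3.1 1.7 0.04 16.9
0.76 0.064 1.2 3.0 0.043 17.35
1.14 0.037 -0.4 4.0 0.051 17.8
1.52 0.035 -2.4 5.7 0.054 18.25
1.9 0.07 -0.5 6.1 0.057 18.7
pause 0.02742463198956102 0.038708670047693364 -60.48368374916134
-0.38 -0.063 -0.8 5.6 -0.06 19.56
-0.76 0.002 0.2 5.6 -0.056 20.01
-1.14 -0.007 -0.6 5.3 -0.071 20.46
-1.52 -0.03 -0.1 4.2 -0.067 20.91
-1.9 -0.013 0.3 5.1 -0.062 21.36
pause -0.0402644625864923 -0.0868068034562764 21.7583 0.025726492992058373 [0.52503587 0.08388925 0.10518964] [2.21333159 5.0888175  0.20263333] 48.34798944566823
```

View pics/z5.png

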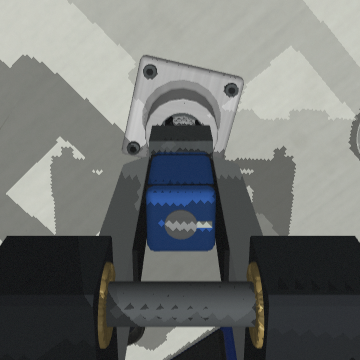

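Key still square in the jaws (mark (203,225)). The last joint lacks range for the next half turn, so I regrasp 90° further round.

```bash
cat >> h.py <<'E'
def regrasp(turns=1):
    y=yaw_now(); z=current_tcp_pos()[2]
    let_go(); wait(.2); print("free F",current_force().round(1),current_wrist_torque()[2].round(3),current_tau()[5].round(3))
    move_pose([*XY,z],down(y+turns*np.pi/4)); move_pose([*XY,z],down(y+turns*np.pi/2)); close(35); wait(.2)
    print("regrasp",current_gripper_width(),current_tcp_pos(),current_force().round(1),np.degrees(yaw_now()),current_time_s())
E
python3 - <<'E'
from h import *
regrasp(1)
turn(3.4,step=.4,play=.27); wait(.4); print("pause",current_tau()[5],current_wrist_torque()[2],np.degrees(yaw_now()),current_tcp_pos(),current_time_s())
turn(-1.85,step=.4,play=.27); wait(.4)
print("pause",current_tau()[5],current_wrist_torque()[2],current_time_s(),current_gripper_width(),current_tcp_pos(),current_force(),np.degrees(yaw_now()))
E
```

```text
free F [-0.3  0.  -0.9] 0.018 0.0
regrasp 0.026214144790365775 [0.52549378 0.08355374 0.10524512] [ 1.9 -0.8  0.1] 138.34254657247845 25.9417
0.38 0.058 -0.4 3.2 0.062 26.39
0.76 0.02 -1.3 1.8 0.058 26.84
1.13 -0.008 -1.5 3.2 0.059 27.29
1.51 0.013 -2.3 3.5 0.062 27.74
1.89 0.114 -1.9 4.4 0.065 28.19
2.27 0.007 -2.0 5.5 0.051 28.64
2.64 0.083 -2.2 5.8 0.064 29.09
3.02 0.045 -1.2 5.2 0.066 29.54
3.4 0.074 -2.9 6.1 0.068 29.99
pause 0.0387881335336715 0.04574881583581965 -56.197791051475406 [0.52581945 0.08366695 0.10391911] 30.3917
-0.37 -0.079 -2.2 5.1 -0.065 30.84
-0.74 -0.057 -2.0 5.7 -0.066 31.28
-1.11 -0.006 -2.5 5.1 -0.063 31.73
-1.48 -0.044 -1.9 5.6 -0.071 32.17
-1.85 0.002 -2.8 5.4 -0.085 32.61
pause -0.030176705913618207 0.012266995795484459 33.0083 0.025697088278321067 [0.52535159 0.08382423 0.1047036 ] [ 4.76003634 -0.52756332 -1.92304314] 49.689511139152046
```

Run:
```python
from h import *
regrasp(1)
turn(2.1,step=.4,play=.27); print("fine")
y0=yaw_now(); z=current_tcp_pos()[2]; a=0; hits=0
while a<1.6 and hits<2:
    a+=.04; move_pose([*XY,zt(z,a)],down(y0-a))
    t=current_tau()[5]; m=current_wrist_torque()[2]
    lag=(yaw_now()-(y0-a)+np.pi)%(2*np.pi)-np.pi
    print(round(a,2),t.round(3),m.round(3),round(lag,4),current_time_s().__round__(2))
    if t>.16 or m>.25: hits+=1
    if t>.25 or m>.35: break
    if current_time_s()>60: break
print(current_gripper_width(),current_tcp_pos(),current_force(),np.degrees(yaw_now()))
```

```text
free F [ 0.3  0.1 -0. ] -0.005 0.0
regrasp 0.025649836661663185 [0.52544797 0.08361261 0.10472878] [ 1.9 -0.5 -0.3] 139.68343231254093 37.1417
0.35 -0.003 -0.8 2.7 0.067 37.57
0.7 -0.01 -0.4 3.6 0.063 37.99
1.05 -0.006 -1.3 2.8 0.063 38.42
1.4 0.001 -1.8 3.1 0.063 38.84
1.75 0.013 -1.3 5.2 0.064 39.27
2.1 0.041 -2.3 4.7 0.072 39.69
fine
0.04 0.106 0.064 0.0032 39.94
0.08 0.104 0.089 0.0032 40.19
0.12 0.104 0.017 0.0032 40.44
0.16 0.104 0.129 0.0032 40.69
0.2 0.104 0.124 0.0032 40.94
0.24 0.104 0.047 0.0031 41.19
0.28 0.104 0.086 0.0032 41.44
0.32 0.104 0.119 0.0032 41.69
0.36 0.104 0.037 0.0032 41.94
0.4 0.104 0.059 0.0032 42.19
0.44 0.104 0.036 0.0032 42.44
0.48 0.104 0.011 0.0031 42.69
0.52 0.104 0.086 0.0031 42.94
0.56 0.104 0.073 0.0032 43.19
0.6 0.104 0.077 0.0032 43.44
0.64 0.104 0.084 0.0032 43.69
0.68 0.125 0.066 0.0032 43.94
0.72 0.174 0.114 0.0034 44.19
0.76 0.24 0.25 0.0036 44.44
0.025565702233879363 [0.52587744 0.08383222 0.10370357] [ 5.39719511 -0.27889239 -3.28159998] -23.71935041132878
```

Bottom felt: the joint-6 torque was a steady 0.104 N m, then climbed to 0.24. I hold it, ease the moment off, seat the key downward, release and withdraw.

Run:
```python
from h import *
wait(.5); print("hold",current_tau()[5],current_wrist_torque()[2])
z=current_tcp_pos()[2]; y=yaw_now()
move_pose([*XY,z],down(y+.12)); print("eased",current_tau()[5])
print(move_l([*XY,.1015],rate=.01,force_limit=5),current_tcp_pos(),current_force())
let_go(); wait(.3); p=current_tcp_pos(); print(p,current_force())
move_l([p[0],p[1],.22],rate=.08); wait(.3)
yy=yaw_now(); ty=np.array([-np.sin(yy),np.cos(yy)])
c=calibration("wrist"); im=snapshot("wrist"); s=snapshot("side"); np.save("pics/end.npy",c,allow_pickle=True)
u,v=map(int,proj(c,[*XY,.1])); a,b=map(int,proj(calibration("side"),[*XY,.1]))
cv2.imwrite("pics/z6.png",np.hstack([cv2.resize(im[v-60:v+60,u-60:u+60,::-1],(400,400),interpolation=2),cv2.resize(s[b-40:b+40,a-40:a+40,::-1],(400,400),interpolation=2)]))
print(u,v,np.degrees(yy),current_time_s(),current_force())
```

```text
hold 0.2152957348152995 0.1766146973454032
eased -0.10514140594750643
True [0.52563702 0.08347884 0.10354931] [-1.21203064  0.09015602  4.02918863]
[0.52690834 0.08313037 0.10295542] [ 0.78231273 -0.10873515 -0.56500856]
317 226 -16.86781680859225 48.85 [ 0.01122142  0.02160895 -0.66256042]
```

View pics/z6.png

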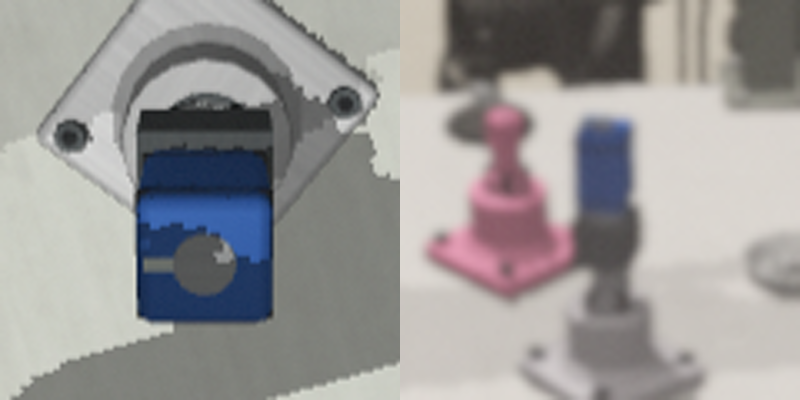

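Run:
```python
from h import *
c=np.load("pics/end.npy",allow_pickle=True).item()
for z in (.1434,.1464): print(ray(c,257+204*.3,166+265*.3,z))
sign_off(); print(current_time_s())
```

```text
[0.52531153 0.08313218 0.1434    ]
[0.52560193 0.08406161 0.1464    ]
the job is handed in; nothing more can be done
the job is handed in; nothing more can be done
```

I put the small blue key home on the tap and worked the tap to the bottom of its hole. I left the key sitting on it and handed the job in; the last clock reading was about 49 s of the 72 s allowed. The hand-in gives no verdict, and I could not read the tap angle directly. All tap angles below are estimates from the key's rotation less its play.

- **Seating:** the key went home at first contact, with the gripper at 0.1058 m against 0.106 m expected.
- **Turning:** estimated tap angles at the turning points were 3.15, 1.53, 4.65 and 3.08 rad, with a pause of about 0.4 s at each. I regrasped the key twice, 90° further round each time, because the last joint ran short of range.
- **Bottom:** I felt it at about 5.5 rad. The joint-6 torque rose from a steady 0.104 to 0.24 N m and held near 0.2 for half a second. I then eased it off within the play.
- **Release:** I pressed the key down lightly, let go and withdrew.

**Last checks:**
- The pictures show the key upright on the tap. Its top disc measures within 1 mm of the tap's axis.
- The gripper's height at the last push puts the key about 0.4 mm above fully home, inside the 1.5 mm margin. I did not measure the seating depth any other way.
- The force on the tool was near zero after withdrawing.
- The wrist moment reading was noisy and mostly below the stated 0.12 N m, so I felt for the bottom mainly with the joint-6 torque.
- I did not re-measure where the loose items around the job ended up.

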